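# Unload the spun sample tube from an angle rotor and hold it up

### The arm

A 7-joint arm with a two-finger parallel gripper is mounted at the origin on the work surface; the furniture and walls round the work are solid. World frame = base frame: x ahead of the robot, y to its left, z up, the work surface at z = 0. Lengths are in m, angles in rad, forces in N, time in s.
With the tool pointing down it reaches from about 0.425 to 0.875 m from the base axis. Payload 4.7 kg.
Tool frame: the origin (TCP) lies midway between the tips of the shut fingers; the grasp point (between the pads) lies 19 mm behind it (ctrl.grip_point_offset is the distance from the TCP to the grasp point, in m); z points along the fingers, y is the line along which they close (so a half turn about z gives the same grasp; the last joint's range is limited). The gripper opens to 87 mm and grips with 3 to 60 N. Pads are 19 mm wide; open, the fingers measure 117 mm over their backs; the gripper's body (75 mm by 190 mm) begins 51 mm behind the grasp point.
Start: joints at [1.304, 0.321, -0.07, 1.45, 0.023, 1.371, -0.057], TCP at [0.18, -0.625, 0.223] pointing down, gripper open.
Joint ranges: [-2.86, 2.86], [-0.3, 2.09], [-1.38, 1.24], [0.06, 2.45], [-1.56, 4.7], [0.09, 2.05], [-2.69, 2.69]. Speed limits (rad/s): [2.57, 2.57, 3.14, 3.14, 3.14, 3.14, 3.14].

### API

Orientations are given as a rotation vector (axis times angle).
In Python, from bench import ctrl gives the robot as it stands.
- The arm moves only by the tool move_arm, never from a script. Its argument "increments" is text: rows parted by semicolons, each of 7 numbers parted by spaces: the shift along the world's x, y, z in mm, then the turn, a rotation vector about the world's x, y, z in degrees, then the closure in counts, from 0 (fully open) to 255 (shut). A call has exactly 8 rows; each row shifts and turns the commanded pose from where the row before left it; what a row does not reach is not made up. A row lasts 1/12 s, in which the tool goes at most 41.7 mm and 7.16 degrees, less where a joint would pass 70% of its speed; a pose out of reach is approached as far as the arm can. A call with a gripper value outside its range is refused whole. The fingers move at their own pace and stop on an object; "grip_force" is the grip in N (left out, the last holds). Time passes only in rows, so rows that do not move let the fingers close, or fill a call up. It gives the time, the measured TCP pose, the force, the opening and the grip force at its end, in the units of the state.
- ctrl.get_state(): the state, without advancing time (a new reading comes with each control period).
- ctrl.get_image(name): name is "side" or "top" or "wrist"; returns a dict with "frame" (400x640x3 uint8, red, green, blue), "depth" (400x640 float32, m along the optical axis (not along the pixel's ray), 0 where there is no reading), "fx", "fy", "cx", "cy" (pixels), "position" and "orientation" of the camera in the world. Camera axes: x right, y down, z forward; pixel columns grow to the right and rows downward; lengths in m; the calibration is good to about 2 mm. The wrist camera is an equidistant fisheye: a pixel r from the principal point sees the ray r / f radians off the axis. A picture is of the moment at which its call begins.
- ctrl.close_job(): hands the job in; it is judged then, once.
Trained networks look in a picture, given as the dict that the camera call returned (one of the last four; its "shot" number tells which), for a name from the list of things; names that differ only in an ending like _2 or _b are one class to them, and where a whole thing is asked for, a point or a joint stands for the part that bears it (a point fixed in the world has none). Each returns a list of dicts, best first, with "score" (0 to 1); they miss things now and then, are a little off and sometimes report something else, mostly with a low value. They report only what shows in the picture. A call takes as long as a camera call. They do not tell look-alikes from the thing itself.
- ctrl.find_in(target, picture): "centre" ([x, y, z] in m, in world coordinates, good to about 4 mm: the middle of the surface that is visible of it).
- ctrl.silhouettes(target, picture): "region" (400x640 bool, what is visible of it).
The state is a dict: "time": time; "joint_positions": joint angles; "qd": joint speeds; "joint_torque": joint torques, N m; "position": TCP position; "tool_rot": TCP orientation; "ft_force": force on the tool from outside, world axes, zero at the start; "torque": the same for the moment, N m; "grip_width": opening from 0.0 (shut) to 1.0 (fully open); "grip_force": force on a finger pad.
Only numpy, scipy, OpenCV 4.12 (cv2) and the standard library are available. Lean on these libraries where they do the work, as an engineer would, in place of code of your own. Each camera call takes 0.05 s, during which the arm holds its last target. There are 200 camera calls.

### The job

The centrifuge run is over: take the clear lid off the rotor by its black knob and lay it flat, knob up, on the bench beside the rotor (put it down, do not drop it). Then draw the red-capped tube out of its slanting bore, turn it upright, cap up, without ever leaning it over much further than it leans in the rotor, and finish still holding it upright and still in the gripper, with its bottom well above the height of the rotor's rim. Leave the blue-capped balance tube seated in the rotor and do not shift the bottles and the jar beyond it.

Things in the scene. Friction and masses are not known exactly. Their poses are not given: they have to be found in the camera images.
- rotor: grey metal fixed-angle centrifuge rotor, immovable on the bench, 244 mm across, 123 mm high. Origin at the centre of its underside, z up. Six bores every 60 degrees from its +x axis; only those on +x (red cap) and -x (blue cap) are loaded. Its top is a dish, a 40 degree cone rising from z 53 mm at radius 30 mm to 117 mm at radius 106 mm; a hub 32 mm across stands in the middle to z 73 mm
- rotor_rim (a point): centre of the rotor's rim plane, 123 mm above the bench; the rim is a ring of inner radius 106 mm and outer radius 114 mm
- sample_bore (a point): centre of the mouth of the bore that holds the red-capped tube, at x 60 mm, z 78 mm in the rotor's frame (axes like the rotor's). The bore, 27.5 mm in diameter and 70 mm deep, is square to the face of the dish: it runs down and outward from the rotor's middle, 40 degrees from vertical
- sample_tube: red-capped tube: translucent, 25 mm in diameter, 107 mm long, about 45 g, closed red screw cap 30 mm in diameter at 87 to 107 mm. Origin at the lowest point of the round bottom, z along the tube to the cap. Starts loose (1.25 mm play) in its bore, leaning 40 degrees, cap inward; 37 mm stands proud of the dish; it is free after 70 mm of travel along its axis
- sample_cap (a point): point on the axis of the red-capped tube at the middle of its cap, 97 mm from the tube's bottom
- balance_tube: the blue-capped tube, like the red-capped one in all but colour, in the bore on the rotor's -x side; it stays there. Origin at the lowest point of its round bottom, z towards its cap
- dropper_a: small dark bottle with a black dropper cap, 33 mm across and 102 mm high, standing beyond the rotor; origin at the centre of its underside; leave it alone
- dropper_b: another such dropper bottle beyond the rotor, 34 mm across and 102 mm high; origin at the centre of its underside; leave it alone
- jar: jar with a red lid, 64 mm across and 85 mm high, beyond the rotor, to the right; origin at the centre of its underside; leave it alone
- lid: round clear plastic lid, 180 g, black knob in the middle, lying loose on the rotor's rim. Origin at the centre of its underside, z up: step 207 mm across (z 0 to 3 mm) that sits in the rim with 2.5 mm play, disc 232 mm across (3 to 7), knob 36 mm in diameter (7 to 39). Origin at z 120 mm on the rotor, 0 on the bench. Free bench for it: right (-y) of the rotor, x 0.36 to 0.66, y down to -0.42
- lid_knob (a point): middle of the lid's black knob, 23 mm above the lid's origin
Not all that is in view belongs to the job. What is shaped like the lid but turquoise is not meant.

How it is judged:
On the way, in this order (a step that is already met when the one before it is completed fails the run):
1. the lid lies flat, knob up, on the bench beside the rotor and is let go (height (world z) of lid below 0.006 m and angle between lid's own z axis and vertical below 0.04 rad and horizontal distance between lid and rotor above 0.22 m and contact force between lid and the fingers below 0.05 N), for 0.2 s.
2. the red-capped tube is drawn clear of its bore and carried by the fingers (height (world z) of sample_tube above 0.095 m and contact force between sample_tube and the fingers above 0.5 N and contact force between sample_tube and rotor below 0.05 N), for 0.1 s.
At the end, for the whole second after the job is handed in: Red-capped tube held upright (within 8 degrees, cap up) and still, touching only the fingers, its bottom at least 148 mm above the bench (25 mm above the rim); lid flat on the bench beside the rotor, knob up, let go; blue-capped tube still seated (within 12 mm) (all of step 1 and angle between sample_tube's own z axis and vertical below 0.14 rad and height (world z) of sample_tube above 0.148 m and contact force between sample_tube and the fingers above 0.5 N and contact force between sample_tube and rotor below 0.05 N and contact force between sample_tube and lid below 0.05 N and contact force between sample_tube and balance_tube below 0.05 N and linear speed of each of sample_tube, lid below 0.02 m/s and angular speed of sample_tube below 0.15 rad/s and distance of balance_tube from where it was at the start of the episode below 0.012 m); the arm keeps its last pose, push and grip.
It fails at once if the red-capped tube is leaned over more than 55 degrees from upright (it leans 40 degrees in the rotor) (angle between sample_tube's own z axis and vertical above 0.96 rad).
It fails at once if the lid is let go away from the rotor while still 30 mm or more above the bench (height (world z) of lid above 0.03 m and horizontal distance between lid and rotor above 0.24 m and contact force between lid and the fingers below 0.02 N).
It fails at once if the blue-capped tube is pulled out or pushed by more than 15 mm (distance of balance_tube from where it was at the start of the episode above 0.015 m).
It fails at once if a bottle or the jar beyond the rotor is shifted by more than 20 mm (distance of any of dropper_a, dropper_b, jar from where it was at the start of the episode above 0.02 m).
It also fails if it takes over 58 s, if anything falls off the work surface, if the arm or the gripper's body presses on something with over 40 N, if the wrist force passes 120 N, or if a joint passes its speed limit or range.

## Working session

There is one attempt and no reset: what is moved stays moved. The work goes in short steps, Python scripts to look and compute and a tool call to move; the robot and the scene stay as the last step left them, time stands still between calls to the robot, and variables do not carry over. Pictures are saved under pics/ and viewed, at most 10 in all, crops included, and the job is handed in when it is done.

Besides the shell and the picture viewer there is one more tool, called after ">>>" as a command line: name --argument value ..., lists and objects as JSON in quotes. move_arm: Moves the arm, as the interface text tells. Its arguments: {"type":"object","properties":{"increments":{"type":"string"},"grip_force":{"type":"number"}},"required":["increments"]}

```bash
mkdir -p pics; cat > h.py <<'E'
from bench import ctrl
import numpy as np, cv2
from scipy.spatial.transform import Rotation as R
def save(p,n): cv2.imwrite('pics/'+n+'.png',cv2.cvtColor(p['frame'],cv2.COLOR_RGB2BGR))
def Rm(o):
    o=np.array(o,float)
    return o if o.shape==(3,3) else (R.from_rotvec(o) if o.size==3 else R.from_quat(o)).as_matrix()
def cloud(p,mask):
    v,u=np.nonzero(mask&(p['depth']>0)); d=p['depth'][v,u]
    c=np.c_[(u-p['cx'])/p['fx']*d,(v-p['cy'])/p['fy']*d,d]
    return c@Rm(p['orientation']).T+p['position'],u,v
E
python3 - <<'E'
from h import *
s=ctrl.get_state(); print(s['position'],s['tool_rot'],ctrl.grip_point_offset)
for n in ('side','top'):
    p=ctrl.get_image(n); save(p,n+'0'); print(n,p['position'],p['orientation'],p['fx'])
    for t in ('lid','lid_knob','rotor','rotor_rim','sample_cap','sample_tube','balance_tube','sample_bore','jar','dropper_a'):
        try: print(t,[(np.round(d['centre'],3).tolist(),round(d['score'],2)) for d in ctrl.find_in(t,p)][:4])
        except Exception as e: print(t,e)
E
```

```text
[ 0.17992048 -0.62402563  0.22144632] [-3.10880440e+00 -4.39372520e-01  5.59558926e-04] 0.0187
side [0.38348093 0.9843251  0.69582978] [-0.12136653  2.64131918 -1.57156799] 402.1766200968916
lid [([0.542, 0.094, 0.127], 0.95), ([0.233, -0.341, 0.007], 0.58)]
lid_knob [([0.543, 0.103, 0.128], 0.87), ([0.236, -0.342, 0.004], 0.64)]
rotor [([0.522, 0.187, 0.076], 0.89)]
rotor_rim [([0.525, 0.189, 0.073], 0.65)]
sample_cap []
sample_tube [([0.525, 0.188, 0.074], 0.39)]
balance_tube []
sample_bore [([0.526, 0.189, 0.073], 0.71)]
jar [([0.74, -0.134, 0.064], 0.97)]
dropper_a [([0.759, 0.02, 0.052], 0.69), ([0.744, -0.055, 0.046], 0.67)]
top [ 0.42257753 -0.10248808  1.16591982] [-2.18014545  2.17238453 -0.03816554] 363.8019497878336
lid [([0.237, -0.355, 0.007], 0.69), ([0.551, 0.079, 0.126], 0.63), ([0.478, -0.016, 0.078], 0.46)]
lid_knob [([0.553, 0.08, 0.128], 0.66), ([0.241, -0.357, 0.006], 0.58)]
rotor [([0.482, -0.016, 0.077], 0.56), ([0.745, -0.154, 0.085], 0.26)]
rotor_rim []
sample_cap []
sample_tube []
balance_tube []
sample_bore [([0.48, -0.013, 0.077], 0.61)]
jar [([0.745, -0.154, 0.084], 0.64)]
dropper_a [([0.553, 0.079, 0.126], 0.74), ([0.74, -0.078, 0.06], 0.71), ([0.756, 0.005, 0.059], 0.67), ([0.478, -0.02, 0.076], 0.67)]
```

View pics/top0.png

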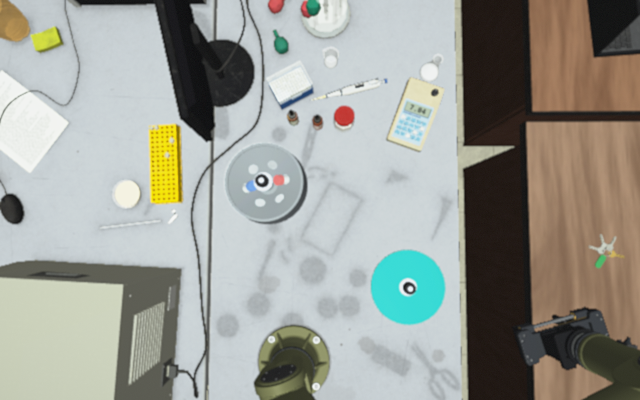

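View pics/side0.png

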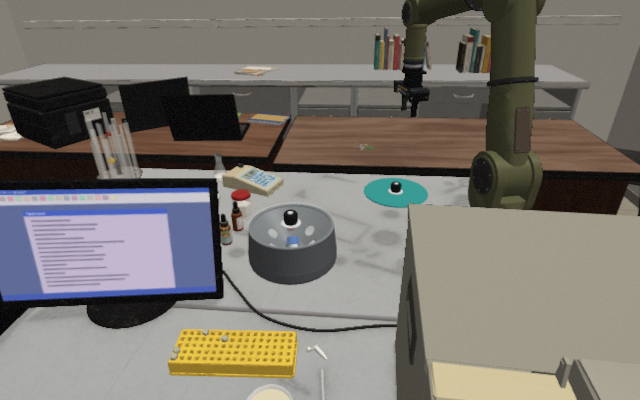

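The top view shows the rotor with its lid at about (265,183), black knob at (263,181), red cap to the right at (279,180) towards -y, and blue cap at (250,186). The turquoise decoy is at (408,287). The side view shows the knob at (290,217) and the bottles and jar behind the rotor.

```bash
python3 - <<'E'
from h import *
from scipy.optimize import least_squares
def circ(P):
    f=lambda q:np.hypot(P[:,0]-q[0],P[:,1]-q[1])-q[2]
    r=least_squares(f,[*P[:,:2].mean(0),.1],loss='soft_l1',f_scale=.002); return np.round(r.x,4)
for n in ('top','side'):
    p=ctrl.get_image(n); f=p['frame'].astype(int)
    C,u,v=cloud(p,np.ones((400,640),bool)); col=f[v,u]
    near=np.hypot(C[:,0]-.55,C[:,1]-.08)<.15
    k=near&(C[:,2]>.135)&(col.max(1)<70); K=C[k]
    print(n,'knob',k.sum(),K.mean(0),K.min(0),K.max(0),'top',K[K[:,2]>.152].mean(0) if (K[:,2]>.152).any() else '', )
    for zr in ((.09,.115),(.115,.122),(.122,.135)):
        m=near&(C[:,2]>zr[0])&(C[:,2]<zr[1]); print(zr,m.sum(),circ(C[m]) if m.sum()>20 else '')
    m=near&(C[:,2]>.02)&(C[:,2]<.135)
    r=m&(col[:,0]-col[:,2]>40)&(col[:,0]-col[:,1]>40); b=m&(col[:,2]-col[:,0]>40)
    for a in (r,b): print(a.sum(),np.median(C[a],0), np.median(u[a]),np.median(v[a]))
    o=np.array(p['position']); 
    for zz in (.155,.135):
      d=None
    print('xx', [ (t,[np.round(d['centre'],3).tolist() for d in ctrl.find_in(t,p)][:3]) for t in ('sample_cap','balance_tube')])
    hist=np.histogram(C[near][:,2],bins=np.arange(0,.18,.01)); print(hist[0])
E
```

```text
top knob 46 [0.54685398 0.0761337  0.15860324] [0.53514624 0.06329416 0.15503773] [0.56397706 0.09443666 0.16323386] top [0.54685398 0.0761337  0.15860324]
(0.09, 0.115) 118 [0.551  0.0787 0.1159]
(0.115, 0.122) 57 [0.5401 0.0677 0.0967]
(0.122, 0.135) 4788 [0.5517 0.08   0.0829]
100 [0.55397132 0.03647363 0.12644651] 278.0 180.0
90 [0.53608809 0.11499503 0.12674478] 251.0 186.0
xx [('sample_cap', []), ('balance_tube', [])]
[ 560    0   11   12   41   61   45   53   41   47   53   28 4646  192
   11  107   28]
side knob 139 [0.54880313 0.0939959  0.15031714] [0.53324178 0.06961189 0.13515556] [0.56725036 0.10358979 0.16067978] top [0.54881352 0.09021873 0.15723479]
(0.09, 0.115) 760 [0.5495 0.0818 0.1156]
(0.115, 0.122) 182 [0.5496 0.0822 0.1141]
(0.122, 0.135) 3052 [0.55   0.0821 0.0853]
2 [0.5458868  0.11437861 0.1265595 ] 290.5 229.0
90 [0.53328576 0.1638495  0.12672846] 293.0 240.0
xx [('sample_cap', []), ('balance_tube', [])]
[ 640   57  233  266  284  304  300  304  304  304  306  298 3057   51
   47   93   13]
```

>>> move_arm --increments "14 29 4 0 0 3.5 0;15 29 4 0 0 3.5 0;15 29 4 0 0 3.5 0;15 29 4 0 0 3.5 0;15 29 4 0 0 3.5 0;15 29 4 0 0 3.5 0;15 29 0 0 0 3.5 0;15 29 0 0 0 3.5 0" --grip_force 30

```text
time: 2.07
position: [0.2998, -0.3912, 0.2471]
tool_rot: [2.909, 1.183, 0.0]
ft_force: [0.3, -0.4, 0.6]
grip_width: 0.997
grip_force: 0.0
```

>>> move_arm --increments "15 29 0 0 0 3.5 0;15 29 0 0 0 3.5 0;15 29 0 0 0 3.5 0;15 29 0 0 0 3.5 0;15 29 0 0 0 3.5 0;15 29 0 0 0 3.5 0;15 29 0 0 0 3.5 0;15 29 0 0 0 3.5 0"

```text
time: 2.73
position: [0.4196, -0.159, 0.2469]
tool_rot: [2.536, 1.852, -0.0]
ft_force: [0.2, -1.0, -0.3]
grip_width: 1.001
grip_force: 0.0
```

>>> move_arm --increments "15 29 0 0 0 3.5 0;15 29 0 0 0 3.5 0;15 29 0 0 0 3.5 0;15 29 0 0 0 3.5 0;15 29 0 0 0 3.5 0;15 29 0 0 0 3.5 0;15 29 0 0 0 3.5 0;0 0 0 0 0 0 0"

```text
time: 3.4
position: [0.5255, 0.0501, 0.247]
tool_rot: [-2.075, -2.356, -0.008]
ft_force: [-0.3, 0.0, -0.6]
grip_width: 0.997
grip_force: 0.0
```

>>> move_arm --increments "9 10 0 0 0 0.7 0;8 10 -10 0 0 0.7 0;8 10 -20 0 0 0.7 0;0 0 -20 0 0 0.7 0;0 0 -6 0 0 0.7 0;0 0 0 0 0 0 0;0 0 0 0 0 0 0;0 0 0 0 0 0 0"

```text
time: 4.07
position: [0.5498, 0.072, 0.1919]
tool_rot: [2.018, 2.406, 0.002]
ft_force: [0.3, 0.5, -0.7]
grip_width: 1.001
grip_force: 0.0
```

```bash
python3 - <<'E'
from h import *
p=ctrl.get_image('wrist'); save(p,'w1'); s=ctrl.get_state()
print(s['position'],p['position'],p['orientation'],p['fx'],p['cx'],p['cy'])
for t in ('lid_knob','lid'): print([(np.round(d['centre'],3),d['score']) for d in ctrl.find_in(t,p)])
E
```

```text
[0.54984235 0.07206344 0.19201145] [0.5372237  0.14337071 0.35396011] [2.86118436 0.25075367 0.03769621] 309.70691628693146 315.0537491558897 201.08273375151438
[(array([0.542, 0.103, 0.126]), 0.83)]
[(array([0.541, 0.109, 0.128]), 0.85)]
```

View pics/w1.png

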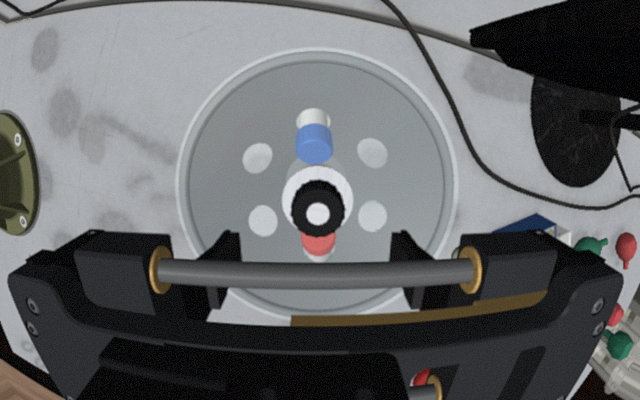

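The wrist view shows the knob at (318,208), centred laterally between the fingertips (about 225 and 405). The blue cap is at (314,143) and the red at (318,242), so the closing direction is tangential, as wanted. I'll work out the knob and bore azimuth from pixel rays.

```bash
cat >> h.py <<'E'
def wray(p,u,v,z):
    x,y=u-p['cx'],v-p['cy']; r=np.hypot(x,y); t=r/p['fx']
    d=Rm(p['orientation'])@np.array([x/max(r,1e-9)*np.sin(t),y/max(r,1e-9)*np.sin(t),np.cos(t)])
    o=np.array(p['position']); return o+d*(z-o[2])/d[2]
E
python3 - <<'E'
from h import *
p=ctrl.get_image('wrist')
f=p['frame'].astype(int); uu,vv=np.meshgrid(range(640),range(400))
m=(f.max(2)<60)&(np.hypot(uu-317,vv-208)<35)
v,u=np.nonzero(m); print(u.min(),u.max(),v.min(),v.max(),wray(p,318,212,.159),wray(p,318,214,.159))
print('white spot',wray(p,317,214,.159))
gr=lambda u,v,z:np.round(wray(p,u,v,z),4)
print('rim L/R/T',gr(177,190,.123),gr(458,190,.123),gr(318,48,.123))
print('caps',gr(314,143,.1),gr(318,243,.1))
E
```

```text
292 343 181 236 [0.55028293 0.08339637 0.159     ] [0.55052887 0.08203182 0.159     ]
white spot [0.54987796 0.08191707 0.159     ]
rim L/R/T [0.4358 0.0702 0.123 ] [0.6635 0.1105 0.123 ] [0.5307 0.1957 0.123 ]
caps [0.5406 0.1227 0.1   ] [0.5594 0.0367 0.1   ]
```

>>> move_arm --increments "1 5 0 0 0 0 0;0 4 -10 0 0 0 0;0 0 -15 0 0 0 0;0 0 -15 0 0 0 0;0 0 -12 0 0 0 0;0 0 -7 0 0 0 0;0 0 -2 0 0 0 0;0 0 0 0 0 0 0"

```text
time: 4.93
position: [0.5498, 0.0816, 0.129]
tool_rot: [-2.017, -2.408, 0.001]
ft_force: [0.5, 0.6, 0.2]
grip_width: 0.999
grip_force: 0.0
```

>>> move_arm --increments "0 0 0 0 0 0 255;0 0 0 0 0 0 255;0 0 0 0 0 0 255;0 0 0 0 0 0 255;0 0 0 0 0 0 255;0 0 0 0 0 0 255;0 0 0 0 0 0 255;0 0 0 0 0 0 255"

```text
time: 5.6
position: [0.5501, 0.0814, 0.1296]
tool_rot: [2.017, 2.408, 0.0]
ft_force: [0.4, -0.4, 0.3]
grip_width: 0.479
grip_force: 0.0
```

>>> move_arm --increments "0 0 0 0 0 0 255;0 0 0 0 0 0 255;0 0 0 0 0 0 255;0 0 0 0 0 0 255;0 0 1 0 0 0 255;0 0 2 0 0 0 255;0 0 2 0 0 0 255;0 0 2 0 0 0 255"

```text
time: 6.27
position: [0.55, 0.0814, 0.1367]
tool_rot: [-2.017, -2.408, 0.0]
ft_force: [-0.6, 0.4, -2.0]
grip_width: 0.405
grip_force: 30.0
```

>>> move_arm --increments "0 0 8 0 0 0 255;0 0 12 0 0 0 255;0 0 15 0 0 0 255;0 -5 10 0 0 0 255;-2 -15 5 0 0 0 255;-3 -25 0 0 0 0 255;-3 -25 0 0 0 0 255;-3 -25 0 0 0 0 255"

```text
time: 6.93
position: [0.5393, -0.0148, 0.1879]
tool_rot: [2.016, 2.408, 0.001]
ft_force: [-0.2, -0.5, -1.5]
grip_width: 0.406
grip_force: 30.0
```

>>> move_arm --increments "-3 -25 0 0 0 0 255;-3 -25 0 0 0 0 255;-3 -25 0 0 0 0 255;-3 -25 0 0 0 0 255;-3 -25 0 0 0 0 255;-3 -25 0 0 0 0 255;-2 -15 -5 0 0 0 255;0 -10 -10 0 0 0 255"

```text
time: 7.6
position: [0.5194, -0.1916, 0.1728]
tool_rot: [2.019, 2.402, 0.0]
ft_force: [0.6, 0.9, -1.6]
grip_width: 0.403
grip_force: 30.0
```

>>> move_arm --increments "0 0 -20 0 0 0 255;0 0 -25 0 0 0 255;0 0 -25 0 0 0 255;0 0 -25 0 0 0 255;0 0 -20 0 0 0 255;0 0 -15 0 0 0 255;0 0 -5 0 0 0 255;0 0 0 0 0 0 255"

```text
time: 8.27
position: [0.5181, -0.187, 0.0349]
tool_rot: [-2.013, -2.407, 0.0]
ft_force: [1.1, -0.0, -1.2]
grip_width: 0.404
grip_force: 30.0
```

>>> move_arm --increments "0 0 -8 0 0 0 255;0 0 -7 0 0 0 255;0 0 -4 0 0 0 255;0 0 -2 0 0 0 255;0 0 -1 0 0 0 255;0 0 -1 0 0 0 255;0 0 -1 0 0 0 255;0 0 0 0 0 0 255"

```text
time: 8.93
position: [0.5192, -0.1887, 0.0127]
tool_rot: [2.017, 2.408, 0.0]
ft_force: [-0.1, 0.0, -1.4]
grip_width: 0.406
grip_force: 30.0
```

>>> move_arm --increments "0 0 -1 0 0 0 255;0 0 0 0 0 0 255;0 0 -1 0 0 0 255;0 0 0 0 0 0 255;0 0 -1 0 0 0 255;0 0 0 0 0 0 255;0 0 -0.5 0 0 0 255;0 0 0 0 0 0 255"

```text
time: 9.6
position: [0.5192, -0.1886, 0.0096]
tool_rot: [2.017, 2.408, -0.0]
ft_force: [-2.3, 0.8, 4.0]
grip_width: 0.405
grip_force: 30.0
```

Contact made (force now +4 N upward). I'll release slowly and then rise.

>>> move_arm --increments "0 0 0 0 0 0 120;0 0 0 0 0 0 80;0 0 0 0 0 0 40;0 0 0 0 0 0 0;0 0 0 0 0 0 0;0 0 0 0 0 0 0;0 0 0 0 0 0 0;0 0 0 0 0 0 0"

```text
time: 10.27
position: [0.5191, -0.1885, 0.0091]
tool_rot: [2.017, 2.408, 0.0]
ft_force: [-0.1, 0.3, -0.7]
grip_width: 0.924
grip_force: 0.0
```

>>> move_arm --increments "0 0 0 0 0 0 0;0 0 5 0 0 0 0;0 0 15 0 0 0 0;0 0 25 0 0 0 0;0 0 35 0 0 0 0;0 0 35 0 0 0 0;0 0 35 0 0 0 0;0 0 35 0 0 0 0"

```text
time: 10.93
position: [0.5189, -0.1882, 0.1963]
tool_rot: [2.017, 2.408, 0.0]
ft_force: [0.4, -0.5, -0.6]
grip_width: 1.0
grip_force: 0.0
```

>>> move_arm --increments "1 15 30 0 0 0 0;3 30 10 0 0 0 0;4 30 0 0 0 0 0;4 30 0 0 0 0 0;4 30 0 0 0 0 0;4 30 0 0 0 0 0;0 0 0 0 0 0 0;0 0 0 0 0 0 0"

```text
time: 11.6
position: [0.5391, -0.021, 0.2347]
tool_rot: [2.011, 2.413, 0.001]
ft_force: [-0.1, -0.3, -1.0]
grip_width: 1.005
grip_force: 0.0
```

```bash
python3 - <<'E'
from h import *
for n in ('side','top','wrist'):
    p=ctrl.get_image(n); save(p,n+'2')
    for t in ('lid','lid_knob','sample_cap','sample_tube','balance_tube','rotor'):
        print(n,t,[(np.round(d['centre'],3).tolist(),round(d['score'],2)) for d in ctrl.find_in(t,p)][:3])
    if n!='wrist':
        C,u,v=cloud(p,np.ones((400,640),bool)); col=p['frame'].astype(int)[v,u]
        m=(np.hypot(C[:,0]-.55,C[:,1]-.08)<.09)&(C[:,2]>.03)&(C[:,2]<.135)
        r=m&(col[:,0]-col[:,2]>40)&(col[:,0]-col[:,1]>40); b=m&(col[:,2]-col[:,0]>40)
        for a in (r,b): print(a.sum(),np.round(C[a].mean(0),4),np.round(np.percentile(C[a],[5,95],axis=0),3).tolist() if a.any() else '')
E
```

```text
side lid [([0.473, -0.226, 0.006], 0.71), ([0.233, -0.345, 0.009], 0.59), ([0.542, 0.145, 0.09], 0.56)]
side lid_knob [([0.471, -0.218, 0.008], 0.95), ([0.233, -0.343, 0.008], 0.65)]
side sample_cap [([0.535, 0.128, 0.103], 0.63), ([0.554, 0.048, 0.103], 0.56)]
side sample_tube [([0.555, 0.047, 0.102], 0.48)]
side balance_tube []
side rotor [([0.538, 0.14, 0.091], 0.59)]
110 [0.5583 0.0469 0.1008] [[0.545, 0.034, 0.084], [0.571, 0.057, 0.111]]
93 [0.5393 0.1301 0.1039] [[0.526, 0.123, 0.095], [0.554, 0.138, 0.112]]
top lid [([0.239, -0.354, 0.007], 0.85), ([0.52, -0.189, 0.006], 0.68)]
top lid_knob [([0.241, -0.359, 0.006], 0.98), ([0.522, -0.187, 0.005], 0.63)]
top sample_cap []
top sample_tube []
top balance_tube []
top rotor [([0.539, 0.152, 0.108], 0.66), ([0.74, -0.075, 0.06], 0.2)]
0 [nan nan nan] 
10 [0.5375 0.1334 0.1005] [[0.532, 0.131, 0.092], [0.544, 0.136, 0.107]]
wrist lid [([0.517, -0.135, 0.009], 0.89)]
wrist lid_knob [([0.514, -0.136, 0.008], 0.95)]
wrist sample_cap [([0.559, 0.039, 0.106], 0.81)]
wrist sample_tube [([0.556, 0.042, 0.106], 0.86)]
wrist balance_tube [([0.536, 0.124, 0.102], 0.9)]
wrist rotor [([0.551, 0.076, 0.1], 0.94)]<stdin>:10: RuntimeWarning: Mean of empty slice.
  ret = um.true_divide(
```

View pics/wrist2.png

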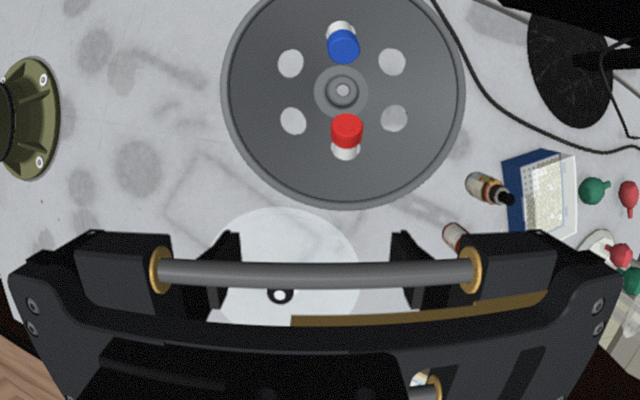

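View pics/side2.png

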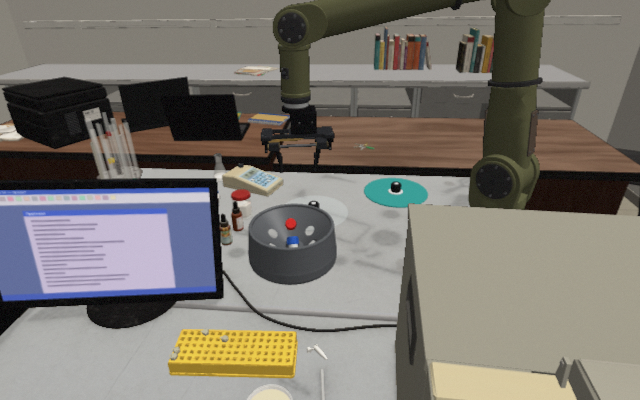

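The wrist view shows the red cap at (347,130), the blue cap at (343,45) and the hub at (343,90). The lid lies flat on the bench with its knob at (280,295). The side view confirms the lid is flat beside the rotor.

```bash
python3 - <<'E'
from h import *
p=ctrl.get_image('wrist'); f=p['frame'].astype(int); uu,vv=np.meshgrid(range(640),range(400)); 
r=(f[...,0]-f[...,1]>60)&(f[...,0]-f[...,2]>60)&(np.hypot(uu-347,vv-130)<30)
b=(f[...,2]-f[...,0]>50)&(np.hypot(uu-343,vv-45)<35)
D=p['depth']
pts=[]
for m in (r,b):
    v,u=np.nonzero(m); print(m.sum(),u.min(),u.max(),v.min(),v.max(),u.mean(),v.mean(),np.median(D[m]))
    q=wray(p,u.mean(),v.mean(),.1035); print(q); pts.append(q)
    # depth cloud (depth along optical axis)
    x,y=u-p['cx'],v-p['cy']; rr=np.hypot(x,y); t=rr/p['fx']; d=D[v,u]; ok=d>0
    c=np.c_[x/rr*np.tan(t)*d,y/rr*np.tan(t)*d,d][ok]@Rm(p['orientation']).T+p['position']; print('cloud',np.round(np.median(c,0),4),np.round(np.percentile(c,[3,97],axis=0),4).tolist())
d=pts[0]-pts[1]; print('az',np.degrees(np.arctan2(d[1],d[0])),'mid',(pts[0]+pts[1])/2,np.linalg.norm(d[:2]))
print('hub',wray(p,343,90.5,.073))
t=R.from_rotvec(ctrl.get_state()['tool_rot']).as_matrix(); print(np.round(t,3))
E
```

```text
947 331 362 113 148 346.1678986272439 130.3167898627244 0.2824814
[0.5578712  0.04122543 0.1035    ]
cloud [0.5575 0.0415 0.1059] [[0.5447, 0.026, 0.0971], [0.5709, 0.0559, 0.1134]]
928 327 359 29 63 342.7726293103448 46.453663793103445 0.26120287
[0.54036971 0.12001547 0.1035    ]
cloud [0.5402 0.1191 0.1057] [[0.5268, 0.1063, 0.0964], [0.5543, 0.1359, 0.1133]]
az -77.47632665778795 mid [0.54912045 0.08062045 0.1035    ] 0.08071041741453781
hub [0.55026108 0.08096182 0.073     ]
[[-0.175  0.985  0.   ]
 [ 0.985  0.175  0.   ]
 [-0.     0.    -1.   ]]
```

>>> move_arm --increments "2 10 -5 0 0 2.4 120;2 12 -10 -3.9 -0.86 0 120;3 14 -15 -3.9 -0.86 0 120;3 14 -15 -3.9 -0.86 0 120;3 14 -15 -3.9 -0.86 0 120;3 14 -15 -3.9 -0.86 0 120;0 0 -8 0 0 0 120;0 0 0 0 0 0 120"

```text
time: 13.37
position: [0.5531, 0.0581, 0.1482]
tool_rot: [1.778, 2.236, -0.317]
ft_force: [-0.5, -0.2, 0.1]
grip_width: 0.55
grip_force: 0.0
```

```bash
python3 - <<'E'
from h import *
p=ctrl.get_image('wrist'); save(p,'w3'); s=ctrl.get_state(); t=R.from_rotvec(s['tool_rot']).as_matrix()
print(np.round(s['position'],4),s['grip_width']*87); print(np.round(t,3))
f=p['frame'].astype(int); r=(f[...,0]-f[...,1]>60)&(f[...,0]-f[...,2]>60)
n,l,st,ce=cv2.connectedComponentsWithStats(r.astype(np.uint8)); i=1+st[1:,4].argmax(); print(st[i],ce[i])
m=l==i; v,u=np.nonzero(m); x,y=u-p['cx'],v-p['cy']; rr=np.hypot(x,y); th=rr/p['fx']; d=p['depth'][v,u]; ok=d>0
c=np.c_[x/rr*np.tan(th)*d,y/rr*np.tan(th)*d,d][ok]@Rm(p['orientation']).T+p['position']
print('world',np.round(np.median(c,0),4),np.round(np.percentile(c,[3,97],axis=0),4).tolist())
q=(c-s['position'])@t; print('tool',np.round(np.median(q,0),4),np.round(np.percentile(q,[3,97],axis=0),4).tolist())
e=np.array([.2164,-.9763]); g=np.array([.5497,.081]); tp=np.r_[g+.0388*e,.1033]-0; tgt=tp+.0187*t[:,2]; print('tgt',tgt,'delta mm',(tgt-s['position'])*1e3)
print(ctrl.find_in('sample_cap',p)[:1])
E
```

```text
[0.5543 0.0557 0.1498] 47.21327620768534
[[-0.208  0.975  0.072]
 [ 0.917  0.22  -0.333]
 [-0.34  -0.003 -0.94 ]]
[ 296  197   43   43 1424] [316.63342697 217.63132022]
world [0.5572 0.0468 0.1051] [[0.5445, 0.0199, 0.0873], [0.5706, 0.0567, 0.113]]
tool [0.0063 0.0012 0.045 ] [[-0.0117, -0.0121, 0.0407], [0.0183, 0.014, 0.0739]]
tgt [0.55944203 0.03689716 0.08571703] delta mm [  5.1915804  -18.81674242 -64.05737815]
[{'centre': [0.558, 0.0488, 0.1062], 'score': 0.89}]
```

View pics/w3.png

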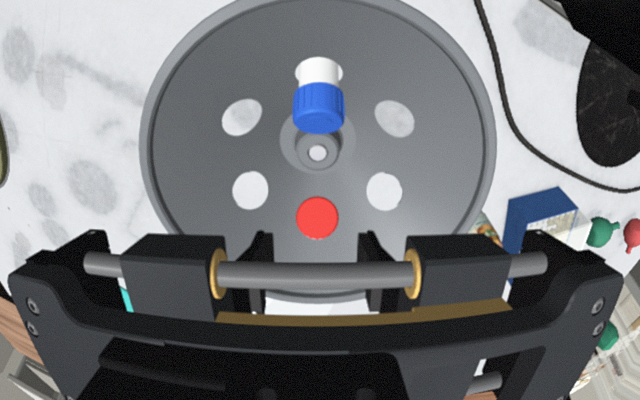

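The wrist view shows the red cap at (317,218), laterally centred between the fingers at (262,270) and (370,270). The blue cap at (318,105) is clear of them. Next I descend along the tool axis.

>>> move_arm --increments "1 -4 -12 0 0 0 120;1 -4 -12 0 0 0 120;1 -4 -12 0 0 0 120;1 -4 -12 0 0 0 120;1 -2.5 -8 0 0 0 120;0 -1.5 -4 0 0 0 120;0 0 -2 0 0 0 120;0 0 0 0 0 0 120"

```text
time: 14.13
position: [0.5599, 0.0344, 0.0886]
tool_rot: [1.786, 2.226, -0.315]
ft_force: [0.1, 0.5, 0.2]
grip_width: 0.53
grip_force: 0.0
```

>>> move_arm --increments "0 0 0 0 0 0 255;0 0 0 0 0 0 255;0 0 0 0 0 0 255;0 0 0 0 0 0 255;0 0 0 0 0 0 255;0 0 0 0 0 0 255;0 0 0 0 0 0 255;0 0 0 0 0 0 255" --grip_force 30

```text
time: 14.8
position: [0.5604, 0.0348, 0.0894]
tool_rot: [1.785, 2.225, -0.314]
ft_force: [-0.9, -0.3, 2.6]
grip_width: 0.322
grip_force: 30.0
```

>>> move_arm --increments "-0.3 1.3 1.5 0 0 0 255;-0.7 3.1 3.8 0 0 0 255;-0.7 3.1 3.8 0 0 0 255;-0.7 3.1 3.8 0 0 0 255;-0.7 3.1 3.8 0 0 0 255;-0.7 3.1 3.8 0 0 0 255;0 0 0 0 0 0 255;0 0 0 0 0 0 255"

```text
time: 15.47
position: [0.5565, 0.0517, 0.11]
tool_rot: [1.785, 2.225, -0.314]
ft_force: [-0.0, -0.5, -0.3]
grip_width: 0.327
grip_force: 30.0
```

```bash
python3 - <<'E'
from h import *
p=ctrl.get_image('wrist'); save(p,'w4')
E
```

```text
(no output)
```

View pics/w4.png

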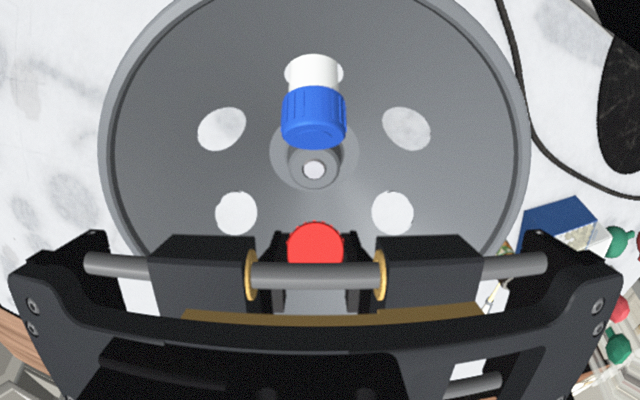

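The red cap at (315,245) is held between the fingers, and the forces are low. I'll keep drawing along the bore axis.

>>> move_arm --increments "-0.7 3.1 3.8 0 0 0 255;-1.1 5 6.1 0 0 0 255;-1.4 6.3 7.7 0 0 0 255;-1.4 6.3 7.7 0 0 0 255;-1.4 6.3 7.7 0 0 0 255;-1.4 6.3 7.7 0 0 0 255;-1.4 6.3 7.7 0 0 0 255;-1.4 6.3 7.7 0 0 0 255"

```text
time: 16.18
position: [0.546, 0.098, 0.1667]
tool_rot: [1.786, 2.225, -0.314]
ft_force: [-0.5, 0.3, -0.4]
grip_width: 0.323
grip_force: 30.0
```

>>> move_arm --increments "-1 4 6 0 0 0 255;0 0 12 0 0 0 255;0 0 15 0 0 0 255;0 0 15 0 0 0 255;0 0 15 0 0 0 255;0 0 15 0 0 0 255;0 0 12 0 0 0 255;0 0 6 0 0 0 255"

```text
time: 16.85
position: [0.5459, 0.1013, 0.2643]
tool_rot: [1.786, 2.223, -0.311]
ft_force: [-0.2, -0.2, -0.2]
grip_width: 0.327
grip_force: 30.0
```

```bash
cat > tube.py <<'E'
from h import *
for n in ('side','wrist'):
    p=ctrl.get_image(n); save(p,n+'_t%d'%p['shot'])
    for t in ('sample_cap','sample_tube','balance_tube'):
        print(n,t,[(np.round(d['centre'],3).tolist(),round(d['score'],2)) for d in ctrl.find_in(t,p)][:3])
    if n=='side':
        cv2.imwrite('pics/crop%d.png'%p['shot'],cv2.resize(cv2.cvtColor(p['frame'][90:300,200:400],cv2.COLOR_RGB2BGR),None,fx=2.8,fy=2.8)); print(p['shot'])
s=ctrl.get_state(); print(s['position'],s['grip_width'],np.round(R.from_rotvec(s['tool_rot']).as_matrix()[:,2],3))
E
python3 tube.py
```

```text
side sample_cap []
side sample_tube [([0.545, 0.108, 0.263], 0.68)]
side balance_tube []
13
wrist sample_cap [([0.542, 0.119, 0.275], 0.67)]
wrist sample_tube [([0.539, 0.119, 0.278], 0.82)]
wrist balance_tube [([0.536, 0.132, 0.1], 0.71)]
[0.54472014 0.10092041 0.26081546] 0.3224325658162976 [ 0.072 -0.334 -0.94 ]
```

>>> move_arm --increments "0 0 2 2.9 0.65 0 255;0 0 3 4.9 1.08 0 255;0 0 3 4.9 1.08 0 255;0 0 3 4.9 1.08 0 255;0 0 3 4.9 1.08 0 255;0 0 3 4.9 1.08 0 255;0 0 3 4.9 1.08 0 255;0 0 2 4.9 1.08 0 255"

```text
time: 17.92
position: [0.5454, 0.1008, 0.2843]
tool_rot: [-1.802, -2.245, -0.292]
ft_force: [0.4, -1.2, -1.9]
grip_width: 0.325
grip_force: 30.0
```

>>> move_arm --increments "0 0 0 1.9 0.43 0 255;0 0 0 0 0 0 255;0 0 0 0 0 0 255;0 0 0 0 0 0 255;0 0 0 0 0 0 255;0 0 0 0 0 0 255;0 0 0 0 0 0 255;0 0 0 0 0 0 255"

```text
time: 18.58
position: [0.545, 0.1018, 0.2839]
tool_rot: [-1.784, -2.225, -0.316]
ft_force: [-0.3, -0.6, -0.3]
grip_width: 0.321
grip_force: 30.0
```

```bash
python3 tube.py
```

```text
side sample_cap [([0.541, 0.113, 0.264], 0.83), ([0.543, 0.141, 0.09], 0.31)]
side sample_tube [([0.543, 0.112, 0.261], 0.62)]
side balance_tube [([0.533, 0.131, 0.107], 0.7), ([0.474, -0.21, 0.009], 0.69)]
15
wrist sample_cap [([0.543, 0.107, 0.302], 0.57)]
wrist sample_tube [([0.542, 0.107, 0.304], 0.95), ([0.536, 0.135, 0.103], 0.26)]
wrist balance_tube [([0.539, 0.132, 0.098], 0.59)]
[0.54511228 0.10106981 0.28366639] 0.32498760288129197 [-0.074  0.335 -0.939]
```

```bash
python3 - <<'E'
from h import *
p=ctrl.get_image('side')
C,u,v=cloud(p,np.ones((400,640),bool)); m=(np.hypot(C[:,0]-.545,C[:,1]-.105)<.035)&(C[:,2]>.15)&(C[:,2]<.29)
for z in np.arange(.16,.29,.01):
    k=m&(abs(C[:,2]-z)<.005); k&=1>0
    if k.sum()>3: print(round(z,3),k.sum(),np.round([C[k,0].min(),C[k,0].max(),C[k,1].max(),np.median(C[k,1])],4),p['frame'][v[k],u[k]].mean(0).astype(int))
E
```

```text
0.2 9 [0.5349 0.5527 0.1103 0.1076] [135 136 134]
0.21 29 [0.5336 0.5547 0.1157 0.1111] [152 152 149]
0.22 33 [0.534  0.5575 0.1143 0.1107] [150 150 146]
0.23 33 [0.5334 0.5562 0.1141 0.1109] [149 149 145]
0.24 36 [0.5332 0.5555 0.1156 0.11  ] [149 149 145]
0.25 36 [0.5329 0.5552 0.1155 0.1113] [151 151 147]
0.26 37 [0.5328 0.5547 0.1151 0.1112] [150 150 146]
0.27 37 [0.5341 0.5575 0.1161 0.1109] [148 148 144]
0.28 31 [0.5335 0.5698 0.1158 0.1117] [141 121 118]
```

View pics/crop15.png

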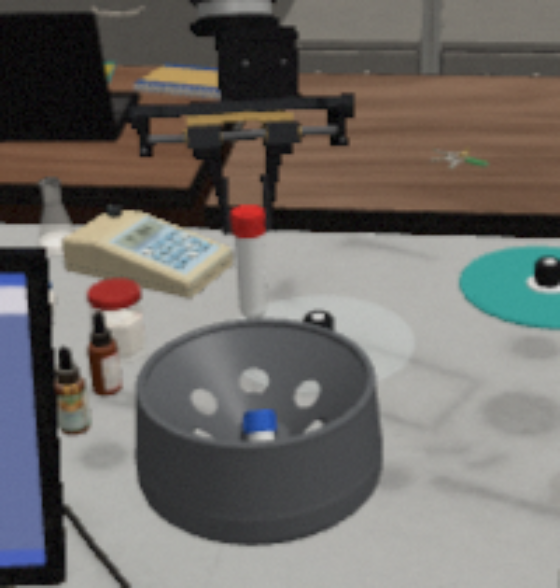

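The crop shows the red-capped tube upright at about (250,260), with the blue cap still seated at (260,425) and the lid flat. Depth gives an almost vertical axis (within about 1°) and the tube's bottom at about z 0.197. The arm is still, so I'm handing in.

```bash
python3 -c "
from bench import ctrl
print(ctrl.close_job())"
```

```text
the job is handed in; nothing more can be done
None
```

I handed the job in. The lid lies flat, knob up, on the bench beside the rotor. The red-capped tube is held upright and still, its bottom at about 0.197 m. The blue-capped tube is still seated and the bottles and jar look undisturbed. The hand-in did not report the judge's verdict.

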